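# Push the pacifier tray through the splash guard into the drying rack

## Task

Put the tray of washed pacifiers away in the low bay under the drying rack: take the wooden push stick and, with its notched end against the back of the tray, feed the tray in under the hanging splash guard until you feel both side clips snap in behind it and hold it against the sprung bar; how far in that happens differs from time to time. Push gently and steadily, never with as much as two kilos (20 N), and keep the gripper itself off the tray, the pacifiers and the rack. Then draw the stick out so that the guard hangs closed again, lay the stick down flat on the dresser clear of the rack, let go, and leave the cup, the tin and the jar where they stand, with all four pacifiers still in the tray.

Things in the scene. Friction and masses are not known exactly. Their poses are not given: they have to be found in the camera images.
- rack: White plastic drying rack, fixed. Origin on the dresser under the middle of the bay's mouth, in the plane of the closed guard; x = feed direction into the bay, z up. 6 mm base plate, 136 mm wide, from x = -150 (open apron) to +200 mm. The slatted deck roofs the bay from x = 0 on: underside 64, top 72 mm above the dresser, prongs and a bottle on it to 133 mm. Bay opening 54 mm high, 107 mm wide.
- apron_end (a point): Middle of the apron's outer edge, on top of the 6 mm base plate, at rack x = -150 mm. The apron has rims reaching 18 mm above the dresser, 130 mm apart, that narrow over the last 60 mm before the mouth to the 107 mm between the bay's rails (24 mm above the dresser).
- bay_end (a point): Middle of the base plate's far edge, at rack x = 200 mm. Under the deck a sliding catch frame is locked somewhere along 20 mm and not measured: s = 0 to 20 mm. It carries two sprung side clips, a sprung bar and silicone bumpers. Clips snap in behind the tray's back face at tray x = 101.6 + s mm; the bar meets its front at 96 + s, the bumpers at 103.3 + s mm.
- height_knob_front (a point): Front of the rack's grey deck-height knob (30 mm across) on its -y side at rack x = 82 mm, 62 mm above the dresser, 104 mm from the centreline. Not used.
- tray: Divided wooden tray, 116 mm along x, 104 mm along y, 26 mm high, walls 5 mm, floor 5 mm, 2 x 2 compartments, about 0.24 kg. Origin under its centre; x points into the bay, so the face to push is at x = -58 mm. It starts on the apron in front of the guard, within about 3 mm and 0.04 rad of the centreline; the rims and rails straighten it as it is fed.
- stick: Wooden push stick, straight, 280 mm long (x), 24 mm wide (y), 18 mm high (z), 85 g, balanced at its middle, lying flat. Origin under its middle. Its +x end is notched (two prongs 8 mm wide, 8 mm apart, 14 mm long) and is the pushing end; the other end is plain with a small hang hole.
- stick_tip (a point): Middle of the stick's notched end, between the prong tips, 140 mm along +x from the stick's origin and at mid-height (9 mm above its underside).
- bay_floor (a point): Middle of the bay's floor (rack x = 100 mm, 6 mm above the dresser). Feel on the way in: 2 to 4 N of sliding and clip friction, then the sprung bar adds 3 N rising to 5 N (7 to 9 N in all), then the snap; 1.7 mm later the bumpers add 6 N per mm. Let go before the snap and the bar drives the tray back a little: it is not held. Seated, the bar presses it onto the clips.
- guard (a joint): Splash guard: white flap 94 mm wide hung from a hinge 60 mm above the dresser across the mouth, reaching down to 11 mm. 0 = hanging closed, grows as it swings into the bay (up to 1.5 rad). Very light (22 g); tray and stick push it open and it rides on top of them, and it falls shut by itself when nothing is under it.
- pacifier1: A pacifier (shield 40 x 29 mm, 34 mm high, 14 g) standing teat up in one of the tray's four compartments; origin under the middle of its button. Not handled.
- pacifier2: A pacifier (shield 40 x 29 mm, 34 mm high, 14 g) standing teat up in one of the tray's four compartments; origin under the middle of its button. Not handled.
- pacifier3: A pacifier (shield 40 x 29 mm, 34 mm high, 14 g) standing teat up in one of the tray's four compartments; origin under the middle of its button. Not handled.
- pacifier4: A pacifier (shield 40 x 29 mm, 34 mm high, 14 g) standing teat up in one of the tray's four compartments; origin under the middle of its button. Not handled.
- cup: White ceramic cup, 80 mm across, 85 mm high, origin under its centre. Bystander.
- tin: Closed round aluminium tin, 90 mm across, 57 mm high, origin under its centre. Bystander.
- jar: Small cream jar with lid, 54 mm across, 55 mm high, origin under its centre. Bystander.
Not all that is in view belongs to the job. What is shaped like the pacifier2 but red is not meant.

How it is judged:
By the outcome, as a careful person would: the job done as asked, in the order asked, and still so for the second after the job is handed in, with the robot touching nothing.
It also fails if it takes over 72 s, if anything falls off the work surface, if the arm or the gripper's body presses on something with over 40 N, if the wrist force passes 120 N, or if a joint passes its speed limit or range.

## Robot

A 7-joint arm with a two-finger parallel gripper is mounted at the origin on the work surface. World frame = base frame: x ahead of the robot, y to its left, z up, the work surface at z = 0. Lengths are in m, angles in degrees, forces in N, time in s.
With the tool pointing down it reaches from about 0.425 to 0.95 m from the base axis. Payload 16.7 kg.
Tool frame: the origin (TCP) lies on the centre line of the jaws, within the pads' length; the fingertips stand 17 mm ahead of it and the grasp point (between the pads) lies 2 mm behind it (r.tip_reach is the z of the fingertips in the tool frame, in m); z points along the fingers, y is the line along which they close (so a half turn about z gives the same grasp; the last joint's range is limited). The gripper opens to 94 mm and grips with 3 to 60 N. Pads are 16 mm wide; open, the fingers measure 119 mm over their backs; the gripper's body (75 mm by 177 mm) begins 78 mm behind the grasp point.
Start: joints at [61.622, 24.414, 4.234, 92.017, -1.954, 63.644, -3.845], TCP at [0.229, -0.635, 0.222] pointing down, gripper open.
Joint ranges: [-163.25, 163.25], [-28.42, 122.38], [-70.27, 78.77], [12.13, 141.07], [-58.53, 238.53], [9.26, 117.41], [-156.51, 156.51]. Speed limits (degrees/s): [108.29, 108.29, 136.94, 136.94, 172.46, 172.46, 172.46].

## Interface

Orientations are given as a 3x3 rotation matrix whose columns are the frame's x, y, z axes.
In Python, from rig import telemetry, imaging, workorder, r gives the robot as it stands.
- The arm moves only by the shell command python3 -m pendant 'ROWS' [OPENING] [FORCE]. ROWS is 1 to 5 rows, parted by a bar, with the numbers parted by spaces; each row has 4 numbers: dx, dy, dz in m, then a turn about the tool's z in degrees; each row shifts and turns the commanded pose from where the row before left it, along the tool's axes as they then stand; what a row does not reach is not made up. A row lasts 1/10 s, in which the tool goes at most 0.05 m and 8.59 degrees, less where a joint would pass 70% of its speed; a pose out of reach is approached as far as the arm can. OPENING is the finger opening in m, set as the command begins (- or left out keeps the last). The fingers move at their own pace and stop on an object; FORCE is the grip in N (left out, the last holds). Time passes only in rows, so rows that do not move let the fingers close. It prints the time, the measured TCP pose, the force, the opening and the grip force at its end. Input that does not fit is refused with a message, and nothing moves.
- telemetry.sense(): the state, without advancing time (a new reading comes with each control period).
- imaging.grab_frame(name): name is "side" or "top"; returns the picture (384x512x3 uint8, red, green, blue); there is no depth.
- imaging.calibration(name): a dict with "fx", "fy", "cx", "cy" (pixels), "dist_coeffs" ([k1, k2, p1, p2, k3] as OpenCV has them; the pictures are not rectified), "pose" (4x4, takes a point from camera to world coordinates). Camera axes: x right, y up, looking along -z (the intrinsics and any distortion apply to the point x, -y, -z); pixel columns grow to the right and rows downward; lengths in m; the calibration is good to about 2 mm. A picture is of the moment at which its call begins. calibration takes no time and is no camera call.
- workorder.job_done(): hands the job in; it is judged then, once.
The state is a dict: "clock": time; "q": joint angles; "qd": joint speeds; "effort": joint torques, N m; "tool_pos": TCP position; "ee_rot": TCP orientation; "contact_force": force on the tool from outside, world axes, zero at the start; "wrist_torque": the same for the moment, N m; "width": finger opening in m; "finger_force": force on a finger pad.
Only numpy, scipy, OpenCV 4.12 (cv2) and the standard library are available. Lean on these libraries where they do the work, as an engineer would, in place of code of your own. Each camera call takes 0.05 s, during which the arm holds its last target. There are 200 camera calls.

## Working session

There is one attempt and no reset: what is moved stays moved. The work goes in short steps, Python scripts to look and compute and a shell command to move; the robot and the scene stay as the last step left them, time stands still between calls to the robot, and variables do not carry over. Pictures are saved under pics/ and viewed, at most 10 in all, crops included, and the job is handed in when it is done.

```bash
ls; mkdir -p pics; python3 - <<'E'
from rig import telemetry, imaging, workorder, r
import cv2
s=telemetry.sense();print(s)
print(r.tip_reach)
for n in("side","top"):
    im=imaging.grab_frame(n);cv2.imwrite(f"pics/{n}0.png",im[:,:,::-1]);print(imaging.calibration(n))
E
```

```text
pics
{'clock': 0.0, 'q': array([61.62106085, 24.44921883,  4.23092424, 92.05057752, -1.95222224,
       63.64324045, -3.84209403]), 'qd': array([ 0.01135468, -0.03383156, -0.00845669,  0.01464718, -0.06431502,
        0.14135357,  0.03242828]), 'effort': array([ 1.76723152e-03, -9.35807920e+01,  3.66693065e+00, -4.54192114e+01,
       -4.88255918e-02,  2.02326308e-02,  1.44670380e-04]), 'tool_pos': array([ 0.22862877, -0.63467578,  0.22179324]), 'ee_rot': array([[ 9.40792181e-01,  3.38983477e-01, -5.23056433e-04],
       [ 3.38983862e-01, -9.40791519e-01,  1.12170822e-03],
       [-1.11846504e-04, -1.23260201e-03, -9.99999234e-01]]), 'contact_force': array([-0.05330545, -0.26944732,  0.13093306]), 'wrist_torque': array([-0.05179191,  0.03832142, -0.03890793]), 'finger_force': 0.0, 'width': 0.09408209988248059}
0.017
{'fx': 480.3798379965703, 'fy': 480.3798379965703, 'cx': 260.82591934714026, 'cy': 190.0865520848924, 'dist_coeffs': array([-0.05820638,  0.        ,  0.        ,  0.        ,  0.        ]), 'pose': array([[-0.74791815,  0.38276373, -0.54231943, -0.25038271],
       [-0.66378786, -0.42877351,  0.61281233,  0.92690626],
       [ 0.00203013,  0.81831852,  0.57476141,  0.88866679],
       [ 0.        ,  0.        ,  0.        ,  1.        ]])}
{'fx': 354.66331193723414, 'fy': 354.66331193723414, 'cx': 256.32898505862147, 'cy': 190.77728540157224, 'dist_coeffs': array([-0.05925295,  0.        ,  0.        ,  0.        ,  0.        ]), 'pose': array([[ 0.01086192,  0.99164006, -0.1285769 ,  0.4211361 ],
       [-0.99991522,  0.00984801, -0.00851871,  0.02242033],
       [-0.00718127,  0.12865853,  0.99166295,  0.94217453],
       [ 0.        ,  0.        ,  0.        ,  1.        ]])}
```

View pics/side0.png

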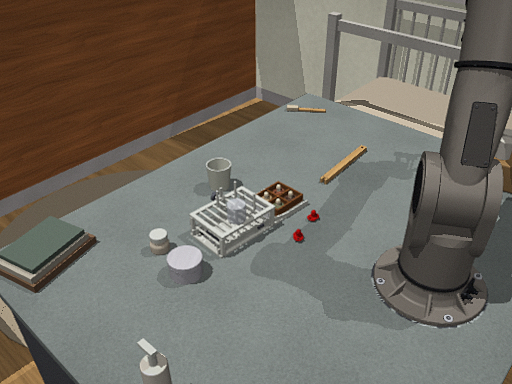

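View pics/top0.png

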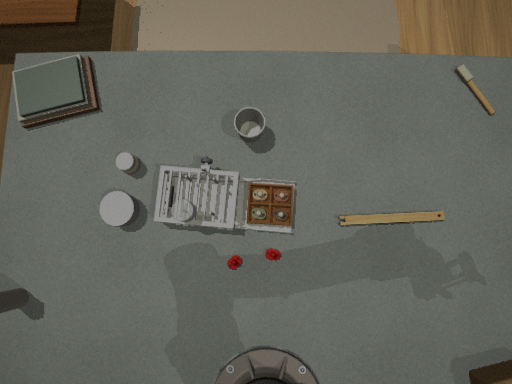

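Side view: rack around (235,215), tray at (278,197), stick from (322,181) to (367,149). In the top view the stick runs from its notched end (340,220) to its plain end (444,215). The tray is at (270,205) and the apron edge near col 295, so the feed runs about +y. The red pacifiers at (235,262) and (273,254) are not part of the job.

```bash
cat > h.py <<'E'
import numpy as np, cv2
from rig import imaging
def ray(n,uv):
    c=imaging.calibration(n);K=np.array([[c['fx'],0,c['cx']],[0,c['fy'],c['cy']],[0,0,1]])
    p=cv2.undistortPoints(np.array(uv,float).reshape(-1,1,2),K,np.array(c['dist_coeffs']))[:,0]
    d=np.c_[p[:,0],-p[:,1],-np.ones(len(p))]@c['pose'][:3,:3].T
    return c['pose'][:3,3],d
def plane(n,uv,z):
    o,d=ray(n,uv);return o+d*((z-o[2])/d[:,2])[:,None]
def proj(n,P):
    c=imaging.calibration(n);K=np.array([[c['fx'],0,c['cx']],[0,c['fy'],c['cy']],[0,0,1]])
    p=(np.array(P,float).reshape(-1,3)-c['pose'][:3,3])@c['pose'][:3,:3]
    return cv2.projectPoints(p*[1,-1,-1],np.zeros(3),np.zeros(3),K,np.array(c['dist_coeffs']))[0][:,0]
def blobs(im,lo,hi,amin=40):
    m=cv2.inRange(cv2.cvtColor(im,cv2.COLOR_RGB2HSV),lo,hi)
    return [c for c in cv2.findContours(m,0,cv2.CHAIN_APPROX_NONE)[0] if cv2.contourArea(c)>amin]
E
python3 - <<'E'
from h import *
for n in("top","side"):
    im=cv2.imread(f"pics/{n}0.png")[:,:,::-1]
    for nm,lo,hi,z in(("wood",(8,70,60),(30,255,255),.018),("tray",(3,110,40),(14,255,200),.032),("white",(0,0,185),(180,25,255),.018)):
        for c in blobs(im,lo,hi,60):
            rc=cv2.minAreaRect(c);b=cv2.boxPoints(rc)
            if 150<rc[0][0]<500 and 100<rc[0][1]<260: print(n,nm,np.round(rc[0],1),np.round(rc[1],1),cv2.contourArea(c),'\n',np.c_[b.round(1),plane(n,b,z).round(4)])
im=cv2.imread("pics/top0.png");cv2.imwrite("pics/c1.png",np.vstack([cv2.resize(im[150:245,145:305],None,fx=5,fy=5,interpolation=2)]))
E
```

```text
top wood [391.4 217.6] [  9.5 105.3] 846.0 
 [[ 3.38600006e+02  2.15600006e+02  4.77800000e-01 -1.84900000e-01
   1.80000000e-02]
 [ 4.43700012e+02  2.10100006e+02  4.94300000e-01 -4.65800000e-01
   1.80000000e-02]
 [ 4.44200012e+02  2.19600006e+02  4.69200000e-01 -4.65800000e-01
   1.80000000e-02]
 [ 3.39100006e+02  2.25100006e+02  4.53100000e-01 -1.85800000e-01
   1.80000000e-02]]
top wood [269.7 204.1] [45.2 40.5] 1733.5 
 [[ 2.46199997e+02  2.23300003e+02  4.55500000e-01  5.57000000e-02
   1.80000000e-02]
 [ 2.48100006e+02  1.82800003e+02  5.61900000e-01  5.24000000e-02
   1.80000000e-02]
 [ 2.93200012e+02  1.84899994e+02  5.57600000e-01 -6.65000000e-02
   1.80000000e-02]
 [ 2.91299988e+02  2.25300003e+02  4.51400000e-01 -6.15000000e-02
   1.80000000e-02]]
top tray [269.7 203.9] [44.7 39.7] 1628.0 
 [[ 2.46199997e+02  2.22500000e+02  4.57000000e-01  5.52000000e-02
   3.20000000e-02]
 [ 2.48500000e+02  1.82899994e+02  5.59700000e-01  5.09000000e-02
   3.20000000e-02]
 [ 2.93100006e+02  1.85300003e+02  5.54300000e-01 -6.49000000e-02
   3.20000000e-02]
 [ 2.90899994e+02  2.25000000e
[... 2882 characters left out ...]
44699997e+02 4.73400000e-01 2.57500000e-01
  1.80000000e-02]]
side white [239. 203.] [26. 10.] 107.5 
 [[2.260e+02 2.080e+02 5.870e-01 1.379e-01 1.800e-02]
 [2.260e+02 1.980e+02 6.230e-01 1.018e-01 1.800e-02]
 [2.520e+02 1.980e+02 5.633e-01 4.840e-02 1.800e-02]
 [2.520e+02 2.080e+02 5.289e-01 8.600e-02 1.800e-02]]
side white [259.3 203.9] [18.7 23. ] 93.0 
 [[ 2.44699997e+02  2.01800003e+02  5.66600000e-01  7.78000000e-02
   1.80000000e-02]
 [ 2.64399994e+02  1.90000000e+02  5.63200000e-01 -9.30000000e-03
   1.80000000e-02]
 [ 2.74000000e+02  2.06000000e+02  4.86200000e-01  3.45000000e-02
   1.80000000e-02]
 [ 2.54300003e+02  2.17800003e+02  4.92000000e-01  1.16500000e-01
   1.80000000e-02]]
```

View pics/c1.png

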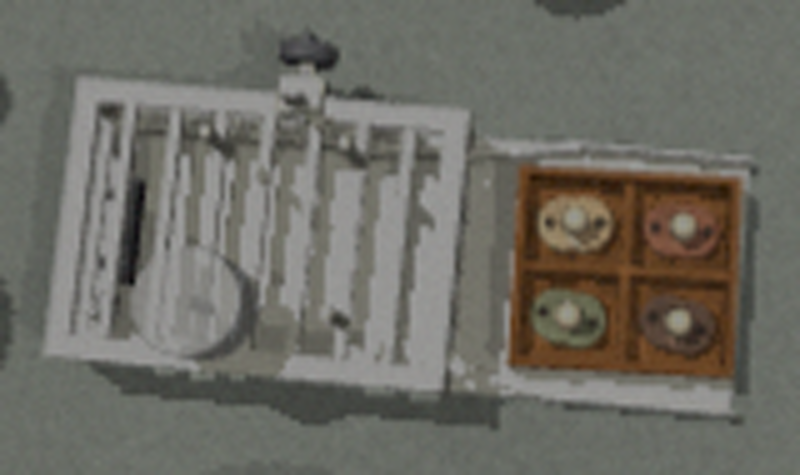

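The crop shows the deck corners at (80,78), (470,108), (445,390) and (45,355), and the apron's outer corners at (755,158) and (738,415). The knob is at the top on the +x side, which agrees with the rack's -y side and a feed along +y.

```bash
python3 - <<'E'
from h import *
f=lambda a:(np.array(a,float)+.5)/5-.5+[145,150]
D=plane("top",f([(80,78),(470,108),(445,390),(45,355)]),.072);A=plane("top",f([(752,160),(738,410)]),.018);T=plane("top",f([(520,165),(742,180),(733,378),(510,365)]),.032)
K=plane("top",f([(308,35)]),.062)
print(D.round(4),A.round(4),T.round(4),K.round(4),sep='\n')
ang=lambda d:np.degrees(np.arctan2(d[1],d[0])).round(2)
print('deck sides',ang(D[0]-D[1]),ang(D[3]-D[2]),'ends',ang(D[1]-D[2])+90,ang(D[0]-D[3])+90,'apron end',ang(A[0]-A[1])+90)
print('tray',ang(T[0]-T[1]),ang(T[3]-T[2]),ang(T[0]-T[3])+90,ang(T[1]-T[2])+90,T.mean(0),(T[1]+T[2])/2)
print('deckfront mid',D[1:3].mean(0),'back',(D[0]+D[3])/2,'apron mid',A.mean(0),'len',np.linalg.norm(D[1:3].mean(0)-A.mean(0)),np.linalg.norm(D[0]-D[1]),np.linalg.norm(D[2]-D[1]))
# stick
im=cv2.imread("pics/top0.png")[:,:,::-1]
c=max((c for c in blobs(im,(8,70,60),(30,255,255)) if c[:,0,0].min()>320 and c[:,0,1].min()>150),key=cv2.contourArea)
P=plane("top",c[:,0],.018)[:,:2];rc=cv2.minAreaRect((P*1e4).astype(np.float32));print('stick',rc,c[:,0].min(0),c[:,0].max(0))
u,s,v=np.linalg.svd(P-P.mean(0));print(ang(v[0]))
# side view check of predicted points
n0=D[1:3].mean(0)
print(proj("side",np.r_[D,A,T]).round(1))
im=cv2.imread("pics/side0.png")
for p in proj("side",np.r_[D,A,T,[[rc[0][0]/1e4,rc[0][1]/1e4,.018]]]): cv2.circle(im,tuple(int(round(4*x)) for x in p),3,(255,0,255),-1,shift=2) if 0 else im.__setitem__((int(round(p[1])),int(round(p[0]))),(255,0,255))
cv2.imwrite("pics/c2.png",cv2.resize(im[140:260,180:380],None,fx=4,fy=4,interpolation=0))
E
```

```text
[[0.5964 0.2713 0.072 ]
 [0.5827 0.0746 0.072 ]
 [0.4426 0.0845 0.072 ]
 [0.4573 0.2824 0.072 ]]
[[ 0.5664 -0.0713  0.018 ]
 [ 0.4352 -0.0637  0.018 ]]
[[ 0.5604  0.0505  0.032 ]
 [ 0.5536 -0.0647  0.032 ]
 [ 0.4513 -0.0599  0.032 ]
 [ 0.4568  0.0543  0.032 ]]
[[0.6216 0.1583 0.062 ]]
deck sides 86.02 85.77 ends 85.99 85.43 apron end 86.68
tray 86.66 87.26 87.95 87.31 [ 0.50550705 -0.00494334  0.032     ] [ 0.50245756 -0.0622811   0.032     ]
deckfront mid [0.51269765 0.07955502 0.072     ] back [0.52685526 0.27684376 0.072     ] apron mid [ 0.50080848 -0.06752748  0.018     ] len 0.1571324795121401 0.19712218390824973 0.14044663422926326
stick ((4735.70654296875, -3254.61962890625), (247.88510131835938, 2811.891845703125), 3.297997236251831) [339 211] [444 225]
93.29
[[188.8 212.8]
 [241.2 184.8]
 [274.7 204.8]
 [221.2 236.6]
 [276.3 181.4]
 [307.2 198.3]
 [252.2 195. ]
 [278.1 180.1]
 [302.6 193.1]
 [277.4 209.2]]
```

View pics/c2.png

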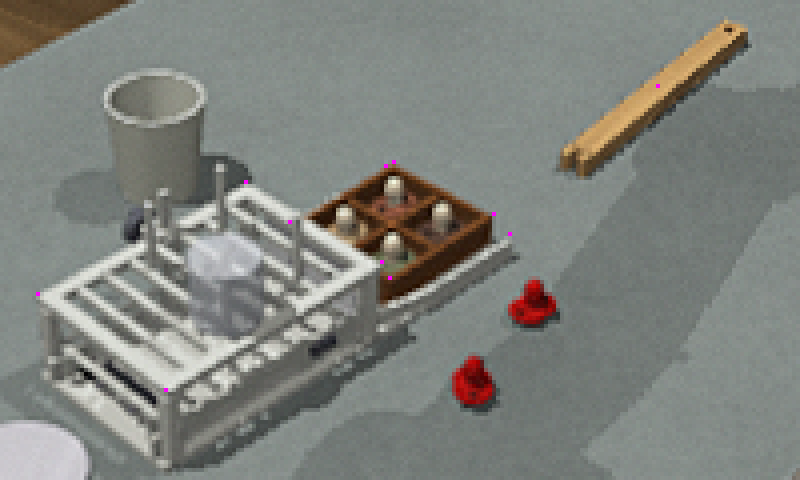

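The magenta projections of the top-view points land on the tray, deck and stick in the side view, and the sizes agree (deck 197 mm, stick 281 x 25 mm). I now move above the stick and turn.

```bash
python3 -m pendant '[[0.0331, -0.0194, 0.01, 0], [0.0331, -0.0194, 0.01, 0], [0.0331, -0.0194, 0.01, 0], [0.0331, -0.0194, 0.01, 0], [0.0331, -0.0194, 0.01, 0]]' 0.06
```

```text
refused: ROWS must be rows parted by a bar, with the numbers parted by spaces. Nothing was moved.
```

Wrong form. The message asks for rows parted by a bar, with the numbers parted by spaces, so I'll send the same numbers that way.

```bash
python3 -m pendant '0.0331 -0.0194 0.01 0 | 0.0331 -0.0194 0.01 0 | 0.0331 -0.0194 0.01 0 | 0.0331 -0.0194 0.01 0 | 0.0331 -0.0194 0.01 0' 0.06
python3 -m pendant '0.0331 -0.0194 0.01 0 | 0.0331 -0.0194 0.01 0 | 0.0331 -0.0194 0.01 0 | 0.0331 -0.0194 0.01 0 | 0.0331 -0.0194 0.01 0'
python3 -m pendant '0 0 0 -8.2 | 0 0 0 -8.2 | 0 0 0 -8.2 | 0 0 0 -8.2 | 0 0 0 -8.2'
python3 -m pendant '0 0 0 -8.2 | 0 0 0 -8.2 | 0 0 0 -8.2 | 0 0 0 -8.1 | 0 0 0 0'
python3 -c "
from rig import telemetry;import numpy as np
s=telemetry.sense();R=s['ee_rot'];p=s['tool_pos'];print(s['clock'],p,R.round(4),s['q'].round(1),'ang',np.degrees(np.arctan2(R[1,0],R[0,0])),'to go',R.T@(np.array([.4745,-.3405,.05])-p))"
```

```text
clock: 0.6
tool_pos: [0.3523, -0.4862, 0.1719]
ee_rot: [[0.941, 0.339, -0.0], [0.339, -0.941, 0.0], [-0.0, -0.0, -1.0]]
contact_force: [0.3, -0.8, 0.2]
width: 0.0603
finger_force: 0.0
clock: 1.1
tool_pos: [0.4751, -0.3389, 0.1219]
ee_rot: [[0.941, 0.339, -0.0], [0.339, -0.941, 0.0], [-0.0, -0.0, -1.0]]
contact_force: [0.3, -0.3, 0.1]
width: 0.0602
finger_force: 0.0
clock: 1.6
tool_pos: [0.4743, -0.3402, 0.1222]
ee_rot: [[0.482, 0.876, -0.0], [0.876, -0.482, 0.0], [0.0, -0.001, -1.0]]
contact_force: [0.7, -0.3, -0.3]
width: 0.0601
finger_force: 0.0
clock: 2.1
tool_pos: [0.4741, -0.3403, 0.1222]
ee_rot: [[-0.064, 0.998, -0.0], [0.998, 0.064, 0.001], [0.001, -0.0, -1.0]]
contact_force: [0.7, -0.5, -0.4]
width: 0.06
finger_force: 0.0
2.1 [ 0.47411928 -0.34033887  0.1221854 ] [[-6.36e-02  9.98e-01 -4.00e-04]
 [ 9.98e-01  6.36e-02  6.00e-04]
 [ 6.00e-04 -4.00e-04 -1.00e+00]] [ 44.8  23.5 -19.2 108.2   9.8  50.   24.3] ang 93.64903943423047 to go [-0.00022876  0.00039606  0.07218513]
```

```bash
python3 -m pendant '0 0 0.03 0 | 0 0 0.03 0 | 0 0 0.02 0 | 0 0 0.012 0 | 0 0 0.008 0'
python3 -m pendant '0 0 0.002 0 | 0 0 0 0' 
python3 -m pendant '0 0 0 0 | 0 0 0 0 | 0 0 0 0 | 0 0 0 0 | 0 0 0 0' 0.01 40
python3 -m pendant '0 0 0 0 | 0 0 0 0 | 0 0 0 0'
```

```text
clock: 2.6
tool_pos: [0.4743, -0.3401, 0.0216]
ee_rot: [[-0.059, 0.998, -0.001], [0.998, 0.059, 0.0], [0.001, -0.001, -1.0]]
contact_force: [0.1, -0.5, 0.8]
width: 0.06
finger_force: 0.0
clock: 2.8
tool_pos: [0.4747, -0.3404, 0.0209]
ee_rot: [[-0.06, 0.998, 0.0], [0.998, 0.06, -0.0], [-0.0, 0.0, -1.0]]
contact_force: [0.8, 1.5, 0.2]
width: 0.06
finger_force: 0.0
clock: 3.3
tool_pos: [0.4746, -0.3404, 0.0207]
ee_rot: [[-0.061, 0.998, 0.0], [0.998, 0.061, -0.0], [-0.0, 0.0, -1.0]]
contact_force: [1.9, 0.6, 2.1]
width: 0.0237
finger_force: 38.0
clock: 3.6
tool_pos: [0.4746, -0.3404, 0.0207]
ee_rot: [[-0.061, 0.998, 0.0], [0.998, 0.061, -0.0], [-0.0, 0.0, -1.0]]
contact_force: [-0.0, 0.4, 4.8]
width: 0.0232
finger_force: 40.0
```

```bash
python3 -m pendant '0 0 -0.01 0 | 0 0 -0.012 7.7 | 0 0 -0.012 0 | 0 0 0 0 | 0 0 0 0'
python3 - <<'E'
from h import *
from rig import telemetry
s=telemetry.sense();R=s['ee_rot'];p=s['tool_pos'];print(p,s['contact_force'],'ang',np.degrees(np.arctan2(R[1,0],R[0,0])))
for n in("top","side"):
    im=imaging.grab_frame(n);cv2.imwrite(f"pics/{n}1.png",im[:,:,::-1])
    for c in blobs(im,(8,70,60),(30,255,255)):
        rc=cv2.minAreaRect(c);b=cv2.boxPoints(rc)
        if 295<rc[0][0]<460 and 130<rc[0][1]<260: print(n,np.round(rc[1],1),np.c_[b.round(1),plane(n,b,p[2]).round(4)])
    tip=p+R[:,0]*.155+[0,0,-.012]; print('expected tip',tip,proj(n,tip))
ims=[cv2.resize(cv2.imread(f"pics/{n}1.png")[a:a+95,b:b+130],None,fx=6,fy=6,interpolation=2) for n,a,b in(("top",170,290),)]
cv2.imwrite("pics/c3.png",ims[0])
im=cv2.imread("pics/side1.png");cv2.imwrite("pics/c4.png",cv2.resize(im[130:230,250:383],None,fx=6,fy=6,interpolation=2))
E
```

```text
clock: 4.1
tool_pos: [0.4745, -0.3404, 0.0548]
ee_rot: [[0.07, 0.998, 0.0], [0.998, -0.07, -0.0], [-0.0, 0.001, -1.0]]
contact_force: [0.5, -0.2, -1.4]
width: 0.0235
finger_force: 40.0
[ 0.47451282 -0.34040194  0.0548071 ] [ 0.49368726 -0.20127156 -1.36469158] ang 85.9735617115216
top [65.4 10.1] [[ 3.41299988e+02  2.17300003e+02  4.71300000e-01 -1.83400000e-01
   5.48000000e-02]
 [ 3.42100006e+02  2.07199997e+02  4.96600000e-01 -1.86000000e-01
   5.48000000e-02]
 [ 4.07399994e+02  2.12800003e+02  4.84000000e-01 -3.51600000e-01
   5.48000000e-02]
 [ 4.06500000e+02  2.22899994e+02  4.58600000e-01 -3.48400000e-01
   5.48000000e-02]]
expected tip [ 0.48539642 -0.18578453  0.04274777] [[341.0316611  212.03561943]]
side [ 8.5 39.6] [[ 3.14500000e+02  1.67399994e+02  4.91400000e-01 -1.73600000e-01
   5.48000000e-02]
 [ 3.48799988e+02  1.47699997e+02  4.78800000e-01 -3.56700000e-01
   5.48000000e-02]
 [ 3.53000000e+02  1.55000000e+02  4.40700000e-01 -3.24300000e-01
   5.48000000e-02]
 [ 3.18799988e+02  1.74800003e+02  4.55500000e-01 -1.47400000e-01
   5.48000000e-02]]
side [ 7.8 20.5] [[ 3.51200012e+02  1.46899994e+02  4.75500000e-01 -3.66700000e-01
   5.48000000e-02]
 [ 3.68500000e+02  1.36000000e+02  4.71600000e-01 -4.75700000e-01
   5.48000000e-02]
 [ 3.72700012e+02  1.42699997e+02  4.35000000e-01 -4.43100000e-01
   5.48000000e-02]
 [ 3.55299988e+02  1.53500000e+02  4.40200000e-01 -3.37800000e-01
   5.48000000e-02]]
expected tip [ 0.48539642 -0.18578453  0.04274777] [[317.96427253 169.72339648]]
```

View pics/c4.png

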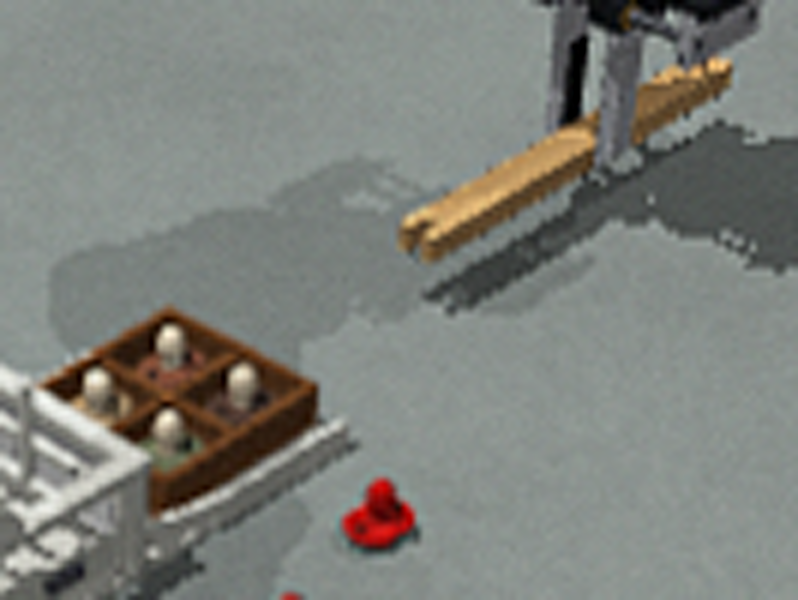

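View pics/c3.png

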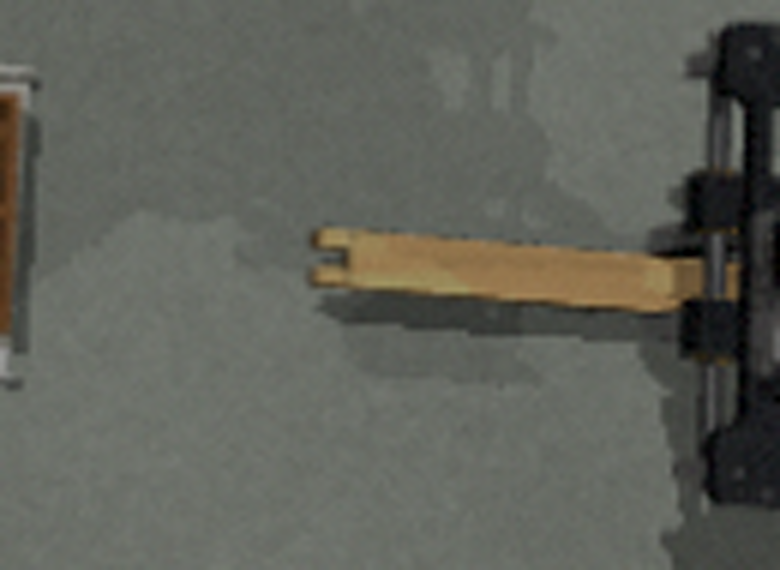

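The stick is held level, with its tip at about (0.485,-0.186), matching the expected point. I next shift it onto the centreline, lower it and approach the tray.

```bash
python3 -m pendant '0.015 0.0035 0.012 0 | 0.02 0.0035 0.012 0 | 0.025 0 0 0 | 0.025 0 0 0 | 0.015 0 0 0'
python3 -m pendant '0 0 0 0 | 0.003 0 0 0 | 0.003 0 0 0 | 0.003 0 0 0'
python3 - <<'E'
from h import *
from rig import telemetry
s=telemetry.sense();R=s['ee_rot'];p=s['tool_pos'];print(p,s['contact_force'],'ang',np.degrees(np.arctan2(R[1,0],R[0,0])))
print('tip',p+R[:,0]*.155,'line x there',.5135+.0757*(p[1]+.155-.0963))
E
```

```text
clock: 4.7
tool_pos: [0.4885, -0.239, 0.0299]
ee_rot: [[0.071, 0.998, -0.001], [0.998, -0.071, 0.001], [0.001, -0.001, -1.0]]
contact_force: [0.2, 0.5, -1.0]
width: 0.0236
finger_force: 40.0
clock: 5.1
tool_pos: [0.4892, -0.2328, 0.0304]
ee_rot: [[0.074, 0.997, -0.0], [0.997, -0.074, -0.0], [-0.0, 0.0, -1.0]]
contact_force: [-0.4, -0.4, -1.2]
width: 0.0235
finger_force: 40.0
[ 0.4892229  -0.23278969  0.03043794] [-0.3982057  -0.36276306 -1.18949402] ang 85.74013735208662
tip [ 0.50073632 -0.07821789  0.03041681] line x there 0.500321410647652
```

```bash
for i in 1; do :; done
python3 -m pendant '0.003 0 0 0 | 0.003 0 0 0 | 0.003 0 0 0 | 0.003 0 0 0 | 0.003 0 0 0' | grep -E "pos|contact"
python3 -m pendant '0.002 0 0 0 | 0.002 0 0 0 | 0.002 0 0 0 | 0.002 0 0 0 | 0.002 0 0 0' | grep -E "pos|contact"
python3 -m pendant '0.003 0 0 0 | 0.003 0 0 0 | 0.003 0 0 0 | 0.003 0 0 0 | 0.003 0 0 0' | grep -E "pos|contact"
```

```text
tool_pos: [0.4905, -0.2169, 0.0305]
contact_force: [-0.3, 0.3, -0.7]
tool_pos: [0.4912, -0.2071, 0.0305]
contact_force: [0.6, -1.4, -0.4]
tool_pos: [0.4924, -0.192, 0.0305]
contact_force: [0.5, -1.0, -1.1]
```

```bash

python3 -m pendant '0.003 0 0 0 | 0.003 0 0 0 | 0.003 0 0 0 | 0.003 0 0 0 | 0.003 0 0 0' | grep -E "pos|contact"
python3 -m pendant '0.003 0 0 0 | 0.003 0 0 0 | 0.003 0 0 0 | 0.003 0 0 0 | 0.003 0 0 0' | grep -E "pos|contact"
python3 -m pendant '0.003 0 0 0 | 0.003 0 0 0 | 0.003 0 0 0 | 0.003 0 0 0 | 0.003 0 0 0' | grep -E "pos|contact"
python3 -c "
from h import *
from rig import telemetry
im=imaging.grab_frame('top');a=cv2.resize(im[160:240,200:330,::-1],None,fx=6,fy=6,interpolation=2);cv2.imwrite('pics/c5.png',a)
s=telemetry.sense();R=s['ee_rot'];p=s['tool_pos'];t=p+R[:,0]*.155;print(t,.5135+.0757*(t[1]-.0963),s['wrist_torque'],s['clock'])"
```

```text
tool_pos: [0.4934, -0.177, 0.0305]
contact_force: [-0.0, -1.7, -0.4]
tool_pos: [0.4945, -0.162, 0.0305]
contact_force: [-0.9, -0.8, -0.6]
tool_pos: [0.4955, -0.1471, 0.0305]
contact_force: [-0.7, -2.0, -0.0]
[0.50686874 0.00799229 0.03052851] 0.5068151062934464 [-0.52177127  0.06100174  0.08071526] 8.15
```

View pics/c5.png

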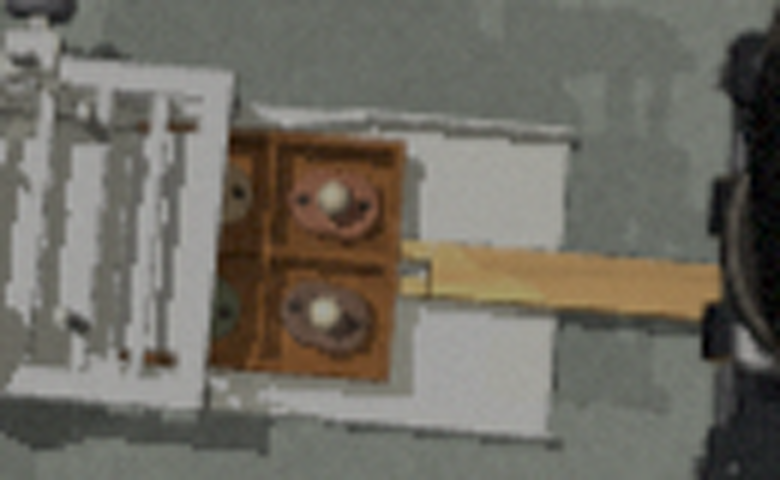

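The tray is going in straight, with the notched end on the middle of its back face at about (405,265). Contact force is 1–2 N. I keep feeding.

```bash

python3 -m pendant '0.003 0 0 0 | 0.003 0 0 0 | 0.003 0 0 0 | 0.003 0 0 0 | 0.003 0 0 0' | grep -E "pos|contact"
python3 -m pendant '0.003 0 0 0 | 0.003 0 0 0 | 0.003 0 0 0 | 0.003 0 0 0 | 0.003 0 0 0' | grep -E "pos|contact"
python3 -m pendant '0.003 0 0 0 | 0.003 0 0 0 | 0.003 0 0 0 | 0.003 0 0 0 | 0.003 0 0 0' | grep -E "pos|contact"
python3 -m pendant '0.003 0 0 0 | 0.003 0 0 0 | 0.003 0 0 0 | 0.003 0 0 0 | 0.003 0 0 0' | grep -E "pos|contact"
```

```text
tool_pos: [0.4966, -0.1322, 0.0305]
contact_force: [-1.0, -2.9, -0.8]
tool_pos: [0.4977, -0.1172, 0.0305]
contact_force: [-0.7, -3.3, -1.2]
tool_pos: [0.4989, -0.1022, 0.0305]
contact_force: [-0.3, -3.6, 0.0]
tool_pos: [0.4999, -0.0872, 0.0305]
contact_force: [-1.5, -3.5, -0.7]
```

```bash

python3 -m pendant '0.003 0 0 0 | 0.003 0 0 0 | 0.003 0 0 0 | 0.003 0 0 0 | 0.003 0 0 0' | grep -E "pos|contact"
python3 -m pendant '0.002 0 0 0 | 0.002 0 0 0 | 0.002 0 0 0 | 0.002 0 0 0 | 0.002 0 0 0' | grep -E "pos|contact"
python3 -m pendant '0.002 0 0 0 | 0.002 0 0 0 | 0.002 0 0 0 | 0.002 0 0 0' | grep -E "pos|contact"
```

```text
tool_pos: [0.5011, -0.0723, 0.0305]
contact_force: [-2.1, -3.1, -0.5]
tool_pos: [0.5018, -0.0624, 0.0305]
contact_force: [-1.9, -2.5, 0.4]
tool_pos: [0.5024, -0.0544, 0.0305]
contact_force: [-1.9, -2.4, -0.8]
```

```bash
python3 -m pendant '0.001 0 0 0 | 0.001 0 0 0 | 0.001 0 0 0' | grep -E "pos|contact"
python3 -m pendant '0.001 0 0 0 | 0.001 0 0 0 | 0.001 0 0 0' | grep -E "pos|contact"
```

```text
tool_pos: [0.5026, -0.0515, 0.0305]
contact_force: [-1.9, -3.3, -1.5]
tool_pos: [0.5028, -0.0485, 0.0305]
contact_force: [-1.2, -2.7, -0.8]
```

```bash
python3 -m pendant '0.001 0 0 0 | 0.001 0 0 0 | 0.001 0 0 0' | grep -E "pos|contact"
python3 -m pendant '0.001 0 0 0 | 0.001 0 0 0' | grep -E "pos|contact"
python3 -m pendant '0.001 0 0 0 | 0.001 0 0 0' | grep -E "pos|contact"
```

```text
tool_pos: [0.503, -0.0455, 0.0305]
contact_force: [-1.8, -2.8, -0.9]
tool_pos: [0.5032, -0.0435, 0.0305]
contact_force: [-2.4, -3.5, -1.1]
tool_pos: [0.5034, -0.0415, 0.0305]
contact_force: [-1.9, -3.7, -0.7]
```

```bash
python3 -m pendant '0.001 0 0 0 | 0.001 0 0 0' | grep -E "pos|contact"
python3 -m pendant '0.001 0 0 0 | 0.001 0 0 0' | grep -E "pos|contact"
```

```text
tool_pos: [0.5035, -0.0396, 0.0305]
contact_force: [-1.4, -2.7, -0.4]
tool_pos: [0.5036, -0.0375, 0.0305]
contact_force: [-2.5, -2.9, -0.5]
```

```bash
python3 -m pendant '0.001 0 0 0 | 0.001 0 0 0' | grep -E "pos|contact"
python3 -m pendant '0.001 0 0 0 | 0.001 0 0 0' | grep -E "pos|contact"
```

```text
tool_pos: [0.5038, -0.0355, 0.0305]
contact_force: [-0.6, -2.6, -0.4]
tool_pos: [0.5039, -0.0336, 0.0305]
contact_force: [-1.3, -4.4, -0.7]
```

```bash
python3 -m pendant '0.001 0 0 0 | 0.001 0 0 0' | grep -E "pos|contact"
python3 -m pendant '0.001 0 0 0 | 0.001 0 0 0' | grep -E "pos|contact"
```

```text
tool_pos: [0.5041, -0.0316, 0.0305]
contact_force: [-0.7, -4.2, -0.5]
tool_pos: [0.5042, -0.0296, 0.0305]
contact_force: [-1.9, -2.5, -1.1]
```

```bash
python3 -m pendant '0.001 0 0 0 | 0.001 0 0 0' | grep -E "pos|contact"
```

```text
tool_pos: [0.5044, -0.0276, 0.0305]
contact_force: [-1.3, -2.2, -0.2]
```

```bash
python3 -m pendant '0.001 0 0 0 | 0.001 0 0 0' | grep -E "pos|contact"
python3 -m pendant '0.001 0 0 0' | grep -E "pos|contact"
python3 -m pendant '0.001 0 0 0' | grep -E "pos|contact"
```

```text
tool_pos: [0.5045, -0.0256, 0.0305]
contact_force: [-1.8, -3.9, -0.8]
tool_pos: [0.5046, -0.0246, 0.0305]
contact_force: [-1.4, -2.4, -0.7]
tool_pos: [0.5046, -0.0236, 0.0305]
contact_force: [-1.5, -3.4, -1.7]
```

```bash
python3 -m pendant '0.001 0 0 0' | grep -E "pos|contact"
python3 -m pendant '0.001 0 0 0' | grep -E "pos|contact"
```

```text
tool_pos: [0.5047, -0.0226, 0.0305]
contact_force: [-1.5, -3.0, -0.2]
tool_pos: [0.5048, -0.0216, 0.0305]
contact_force: [-1.3, -2.8, -1.1]
```

```bash
python3 -m pendant '0.001 0 0 0 | 0.001 0 0 0' | grep -E "pos|contact"
python3 -m pendant '0.001 0 0 0' | grep -E "pos|contact"
python3 -m pendant '0.001 0 0 0' | grep -E "pos|contact"
```

```text
tool_pos: [0.5049, -0.0196, 0.0305]
contact_force: [-1.3, -2.7, -1.3]
tool_pos: [0.505, -0.0186, 0.0305]
contact_force: [-1.5, -3.0, -1.0]
tool_pos: [0.5051, -0.0176, 0.0305]
contact_force: [-1.2, -2.5, -1.4]
```

```bash
python3 -m pendant '0.001 0 0 0' | grep -E "pos|contact"
python3 -m pendant '0.001 0 0 0' | grep -E "pos|contact"
python3 -m pendant '0.001 0 0 0' | grep -E "pos|contact"
```

```text
tool_pos: [0.5052, -0.0166, 0.0305]
contact_force: [-2.4, -4.1, -0.9]
tool_pos: [0.5052, -0.0157, 0.0305]
contact_force: [-1.8, -6.2, -0.6]
tool_pos: [0.5052, -0.0151, 0.0305]
contact_force: [-1.8, -6.8, -0.7]
```

The bar was met at y ≈ -0.016, so the snap is due near -0.010.

```bash
python3 -m pendant '0.001 0 0 0' | grep -E "pos|contact"
python3 -m pendant '0.001 0 0 0' | grep -E "pos|contact"
python3 -m pendant '0.001 0 0 0' | grep -E "pos|contact"
```

```text
tool_pos: [0.5052, -0.0142, 0.0304]
contact_force: [-0.9, -7.1, -0.7]
tool_pos: [0.5053, -0.0133, 0.0305]
contact_force: [-2.4, -6.5, -1.3]
tool_pos: [0.5053, -0.0124, 0.0304]
contact_force: [-1.8, -7.7, -0.0]
```

```bash
python3 -m pendant '0.0007 0 0 0' | grep -E "pos|contact"
python3 -m pendant '0.0007 0 0 0' | grep -E "pos|contact"
```

```text
tool_pos: [0.5053, -0.0117, 0.0304]
contact_force: [-1.6, -8.0, -0.6]
tool_pos: [0.5054, -0.0111, 0.0304]
contact_force: [-2.0, -8.2, -0.8]
```

```bash
python3 -m pendant '0.0005 0 0 0' | grep -E "pos|contact"
python3 -m pendant '0.0005 0 0 0' | grep -E "pos|contact"
python3 -m pendant '0.0005 0 0 0' | grep -E "pos|contact"
```

```text
tool_pos: [0.5055, -0.0106, 0.0305]
contact_force: [-2.6, -7.7, -1.1]
tool_pos: [0.5055, -0.0102, 0.0304]
contact_force: [-1.9, -8.3, -0.9]
tool_pos: [0.5055, -0.0097, 0.0304]
contact_force: [-1.2, -7.4, -1.4]
```

```bash
python3 -m pendant '0.0005 0 0 0' | grep -E "pos|contact"
python3 -m pendant '0.0005 0 0 0' | grep -E "pos|contact"
```

```text
tool_pos: [0.5055, -0.0092, 0.0304]
contact_force: [-2.4, -7.8, 0.2]
tool_pos: [0.5056, -0.0087, 0.0304]
contact_force: [-2.4, -8.2, 0.4]
```

```bash
python3 -m pendant '0.0005 0 0 0' | grep -E "pos|contact"
python3 -m pendant '0.0005 0 0 0' | grep -E "pos|contact"
```

```text
tool_pos: [0.5056, -0.0082, 0.0304]
contact_force: [-2.3, -8.2, -0.2]
tool_pos: [0.5056, -0.0078, 0.0304]
contact_force: [-1.5, -9.8, -0.6]
```

```bash
python3 -m pendant '0.0004 0 0 0' | grep -E "pos|contact"
```

```text
tool_pos: [0.5055, -0.0076, 0.0304]
contact_force: [-2.1, -11.2, -0.5]
```

```bash
python3 -m pendant '0.0004 0 0 0 | 0 0 0 0' | grep -E "pos|contact"
```

```text
tool_pos: [0.5055, -0.0075, 0.0304]
contact_force: [-2.1, -10.9, 0.5]
```

```bash
python3 -m pendant '0.0004 0 0 0 | 0 0 0 0' | grep -E "pos|contact"
python3 -m pendant '0.0003 0 0 0 | 0 0 0 0' | grep -E "pos|contact|clock"
```

```text
tool_pos: [0.5055, -0.0072, 0.0304]
contact_force: [-2.7, -11.2, -0.1]
clock: 17.45
tool_pos: [0.5055, -0.0071, 0.0304]
contact_force: [-2.2, -13.3, -0.8]
```

The bumpers are clearly felt at about 13 N. I back off slowly, to see whether the push ends at the clip position (about 2–3 mm back) or the tray follows further.

```bash
for i in 1; do
python3 -m pendant '-0.0007 0 0 0' | grep -E "pos|contact"
python3 -m pendant '-0.0007 0 0 0' | grep -E "pos|contact"
python3 -m pendant '-0.0007 0 0 0' | grep -E "pos|contact"
python3 -m pendant '-0.0007 0 0 0' | grep -E "pos|contact"
python3 -m pendant '-0.0007 0 0 0' | grep -E "pos|contact"
python3 -m pendant '-0.001 0 0 0' | grep -E "pos|contact"
python3 -m pendant '-0.001 0 0 0' | grep -E "pos|contact"; done
```

```text
tool_pos: [0.5056, -0.0072, 0.0304]
contact_force: [-2.6, -7.0, -0.2]
tool_pos: [0.5057, -0.0075, 0.0304]
contact_force: [-2.1, -5.9, 0.1]
tool_pos: [0.5057, -0.0079, 0.0305]
contact_force: [-2.0, -4.1, -0.7]
tool_pos: [0.5058, -0.0082, 0.0305]
contact_force: [-1.1, -3.6, -0.0]
tool_pos: [0.5058, -0.0086, 0.0305]
contact_force: [-2.1, -1.4, -0.7]
tool_pos: [0.5057, -0.0096, 0.0305]
contact_force: [-1.5, -2.5, -1.7]
tool_pos: [0.5058, -0.0105, 0.0306]
contact_force: [-0.6, 0.4, -0.0]
```

Force vanished at about -0.0105, the expected clip position, while the bar itself was met at -0.016. To confirm, I back off further and touch again.

```bash

python3 -m pendant '-0.003 0 0 0 | -0.003 0 0 0 | -0.003 0 0 0 | 0 0 0 0 | 0 0 0 0' | grep -E "pos|contact"
python3 -m pendant '0.002 0 0 0 | 0.002 0 0 0' | grep -E "pos|contact"
python3 -m pendant '0.001 0 0 0 | 0.001 0 0 0 | 0 0 0 0' | grep -E "pos|contact"
python3 -m pendant '0.001 0 0 0 | 0 0 0 0' | grep -E "pos|contact"
python3 -m pendant '0.001 0 0 0 | 0 0 0 0' | grep -E "pos|contact"
```

```text
tool_pos: [0.5049, -0.0199, 0.0305]
contact_force: [0.6, -0.1, -1.1]
tool_pos: [0.5053, -0.0155, 0.0305]
contact_force: [1.1, -0.2, 0.0]
tool_pos: [0.5054, -0.0136, 0.0305]
contact_force: [-1.1, -0.1, -0.4]
tool_pos: [0.5054, -0.0127, 0.0305]
contact_force: [0.6, 0.5, -0.9]
tool_pos: [0.5055, -0.0117, 0.0305]
contact_force: [0.5, -0.2, -0.9]
```

```bash

python3 -m pendant '0.0005 0 0 0 | 0 0 0 0' | grep -E "pos|contact"
python3 -m pendant '0.0005 0 0 0 | 0 0 0 0' | grep -E "pos|contact"
```

```text
tool_pos: [0.5055, -0.0113, 0.0305]
contact_force: [0.1, -0.0, -0.5]
tool_pos: [0.5056, -0.0108, 0.0305]
contact_force: [0.4, 0.5, -1.3]
```

The tray face never came back and there is no force up to the clip position, so it is held. I withdraw.

```bash

python3 -m pendant '-0.008 0 0 0 | -0.01 0 0 0 | -0.01 0 0 0 | -0.01 0 0 0 | -0.01 0 0 0' | grep -E "pos|contact"
python3 -m pendant '-0.01 0 0 0 | -0.01 0 0 0 | -0.01 0 0 0 | -0.02 0 0 0 | -0.02 0 0 0' | grep -E "pos|contact"
python3 -m pendant '-0.03 0 0 0 | -0.04 0 0 0 | -0.04 0 0 0 | -0.04 0 0 0 | -0.04 0 0 0' | grep -E "pos|contact"
python3 -m pendant '-0.02 0 0 0 | 0 0 0 0 | 0 0 0.005 0 | 0 0 0.003 0 | 0 0 0 0'
```

```text
tool_pos: [0.502, -0.06, 0.0305]
contact_force: [-0.5, -0.7, -0.3]
tool_pos: [0.4969, -0.1293, 0.0305]
contact_force: [-0.6, -1.0, -1.3]
tool_pos: [0.4825, -0.3201, 0.0305]
contact_force: [1.0, 0.5, -1.2]
clock: 21.95
tool_pos: [0.4816, -0.3365, 0.0219]
ee_rot: [[0.071, 0.997, -0.001], [0.997, -0.071, 0.001], [0.001, -0.001, -1.0]]
contact_force: [0.3, 0.4, -0.1]
width: 0.0233
finger_force: 40.0
```

```bash

python3 -m pendant '0 0 0.0008 0 | 0 0 0 0 | 0 0 0 0' | grep -E "pos|contact"
python3 -m pendant '0 0 0.0005 0 | 0 0 0 0 | 0 0 0 0' | grep -E "pos|contact"
python3 -m pendant '0 0 0 0 | 0 0 0 0 | 0 0 0 0 | 0 0 0 0 | 0 0 0 0' 0.06 | grep -E "pos|contact|width"
python3 -m pendant '0 0 -0.01 0 | 0 0 -0.02 0 | 0 0 -0.03 0 | 0 0 -0.03 0 | 0 0 -0.03 0'
python3 -m pendant '-0.02 0 -0.02 0 | -0.03 0 -0.03 0 | -0.03 0 0 0 | -0.03 0 0 0 | 0 0 0 0'
python3 - <<'E'
from h import *
a=imaging.grab_frame("top");b=imaging.grab_frame("side")
cv2.imwrite("pics/end.png",np.vstack([cv2.resize(a[90:290,90:460],None,fx=1.5,fy=1.5),cv2.resize(b[140:290,130:400],(555,300))])[:,:,::-1])
E
```

```text
tool_pos: [0.4818, -0.3377, 0.0218]
contact_force: [-0.3, -0.3, -0.5]
tool_pos: [0.4816, -0.3379, 0.0212]
contact_force: [0.2, 0.3, -1.2]
tool_pos: [0.4816, -0.338, 0.0212]
contact_force: [-0.2, 0.5, -0.0]
width: 0.0585
clock: 23.55
tool_pos: [0.4815, -0.3378, 0.1431]
ee_rot: [[0.073, 0.997, 0.0], [0.997, -0.073, -0.0], [-0.0, 0.0, -1.0]]
contact_force: [-0.1, -0.2, 0.7]
width: 0.0602
finger_force: 0.0
clock: 24.05
tool_pos: [0.4719, -0.4517, 0.1918]
ee_rot: [[0.078, 0.997, -0.0], [0.997, -0.078, -0.002], [-0.002, 0.0, -1.0]]
contact_force: [-0.4, 0.8, -1.0]
width: 0.06
finger_force: 0.0
```

View pics/end.png

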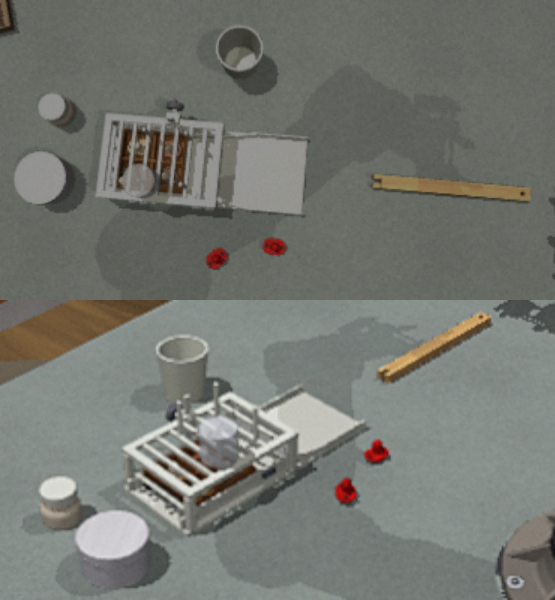

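The tray is inside the bay (top view, x 120–187), the apron is empty and the stick lies flat at (372–530,188). The cup, tin and jar have not moved, and the gripper is clear. I hand in.

```bash
python3 -c "
from rig import workorder;print(workorder.job_done())"
```

```text
the job is handed in; nothing more can be done
None
```

The tray is seated in the bay: the clips held when I backed off and touched again, and the hardest push I read was about 13 N. The stick lies flat on the dresser clear of the rack, the cup, tin and jar are where they stood, and I handed the job in at about 24 s; I didn't check up close that the guard hangs closed or that all four pacifiers are still in the tray.

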